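Line up reagent bottles by size beside the balance

ROBOT

A 7-joint arm with a two-finger parallel gripper is mounted at the origin on the work surface. World frame = base frame: x ahead of the robot, y to its left, z up, the work surface at z = 0. Lengths are in mm, angles in rad, forces in N, time in s.
With the tool pointing down it reaches from about 425 to 875 mm from the base axis. Payload 4.7 kg.
Tool frame: the origin (TCP) lies midway between the tips of the shut fingers; the grasp point (between the pads) lies 19 mm behind it; z points along the fingers, y is the direction in which the jaws open and shut (so a half turn about z gives the same grasp; the last joint's range is limited). The gripper opens to 87 mm and grips with 3 to 60 N. Pads are 19 mm wide; open, the fingers measure 117 mm over their backs; the gripper's body (75 mm by 190 mm) begins 51 mm behind the grasp point.
Start: joints at [-1.114, 0.321, -0.07, 1.45, 0.023, 1.371, -0.057], TCP at [278.535, 587.319, 222.587] pointing down, gripper open.
Joint ranges: [-2.86, 2.86], [-0.3, 2.09], [-1.38, 1.24], [0.06, 2.45], [-1.56, 4.7], [0.09, 2.05], [-2.69, 2.69]. Speed limits (rad/s): [2.57, 2.57, 3.14, 3.14, 3.14, 3.14, 3.14].

INTERFACE

Orientations are given as a rotation vector (axis times angle).
In Python, from station import manip gives the robot as it stands.
- The arm moves only by the tool send_rows, never from a script. Its argument "targets" is a list of rows, each a list of 3 entries, a list of its own where there are three numbers: the shift along the world's x, y, z in mm, then the turn, a rotation vector about the world's x, y, z in degrees, then the opening, from 0 (shut) to 1 (fully open). In form: [[[dx, dy, dz], [ax, ay, az], gripper], ...]. A call has 1 to 20 rows; each row shifts and turns the commanded pose from where the row before left it; what a row does not reach is not made up. A row lasts 1/10 s, in which the tool goes at most 50 mm and 8.59 degrees, less where a joint would pass 70% of its speed; a pose out of reach is approached as far as the arm can. A call with a gripper value outside its range is refused whole. The fingers move at their own pace and stop on an object; the grip force is fixed at half the most. Time passes only in rows, so rows that do not move let the fingers close. It gives the time, the measured TCP pose, the force and the opening at its end, in the units of the state.
- manip.get_obs(): the state, without advancing time (a new reading comes with each control period).
- manip.grab_frame(name): name is "scene" or "top"; returns the picture (400x640x3 uint8, red, green, blue); there is no depth.
- manip.camera_params(name): a dict with "intrinsics" (3x3 intrinsics, pixels), "k1" (the pictures are not rectified: a ray, as slopes to the right and down, at radius r is drawn at 1 + k1 r^2 times it, then the intrinsics apply), "rvec" (rotation vector, rad) and "tvec" (3), from world to camera coordinates, as OpenCV has them. Camera axes: x right, y down, z forward; pixel columns grow to the right and rows downward; lengths in mm; the calibration is good to about 2 mm. A picture is of the moment at which its call begins. camera_params takes no time and is no camera call.
- manip.sign_off(): hands the job in, once; it reports no verdict.
Trained networks look in the newest picture that a camera, given by its name, has taken for a name from the list of things; names that differ only in an ending like _2 or _b are one class to them, and where a whole thing is asked for, a point or a joint stands for the part that bears it (a point fixed in the world has none). Each returns a list of dicts, best first, with "conf" (0 to 1); they miss things now and then, are a little off and sometimes report something else, mostly with a low value. They report only what shows in the picture. A call takes as long as a camera call. They do not tell look-alikes from the thing itself.
- manip.recognise(camera, query): "point" ([x, y, z] in mm, in world coordinates, good to about 4 mm: the middle of the surface that is visible of it).
- manip.trace(camera, query): "region" (400x640 bool, what is visible of it).
The state is a dict: "t": time; "joint_positions": joint angles; "qd": joint speeds; "effort": joint torques, N m; "tool_pos": TCP position; "orientation": TCP orientation; "wrist_force": force on the tool from outside, world axes, zero at the start; "torque": the same for the moment, N m; "grip_width": opening from 0.0 (shut) to 1.0 (fully open).
Only numpy, scipy, OpenCV 4.12 (cv2) and the standard library are available. Lean on these libraries where they do the work, as an engineer would, in place of code of your own. Each camera call takes 0.05 s, during which the arm holds its last target.

TASK

Line the four amber bottles up on the tray in order of size, one standing upright in the middle of each rubber pad, with the smallest on the pad next to the balance and the largest at the other end. Keep the bottles upright and set them down gently, and leave the glass beaker standing where it is.

Things in the scene. Friction and masses are not known exactly. Their poses are not given: they have to be found in the camera images.
- bottle_1: The smallest of four loose, upright amber glass bottles with white band and black screw cap: body diameter 36 mm, total height 72 mm. The cap is the top 20 mm, a cylinder 26 mm across; below it a slightly narrower neck for 10 mm, then a sloping shoulder. Take it by the cap from above, about 8 mm below its top. Origin: centre of the underside; z up along the bottle.
- bottle_2: The second smallest of four loose, upright amber glass bottles with white band and black screw cap: body diameter 44 mm, total height 86 mm. The cap is the top 20 mm, a cylinder 30 mm across; below it a slightly narrower neck for 10 mm, then a sloping shoulder. Take it by the cap from above, about 8 mm below its top. Origin: centre of the underside; z up along the bottle.
- bottle_3: The second largest of four loose, upright amber glass bottles with white band and black screw cap: body diameter 52 mm, total height 100 mm. The cap is the top 20 mm, a cylinder 34 mm across; below it a slightly narrower neck for 10 mm, then a sloping shoulder. Take it by the cap from above, about 8 mm below its top. Origin: centre of the underside; z up along the bottle.
- bottle_4: The largest of four loose, upright amber glass bottles with white band and black screw cap: body diameter 60 mm, total height 114 mm. The cap is the top 20 mm, a cylinder 38 mm across; below it a slightly narrower neck for 10 mm, then a sloping shoulder. Take it by the cap from above, about 8 mm below its top. Origin: centre of the underside; z up along the bottle.
- pad_a: The leftmost (largest y), seen from the robot, of four identical flat round dark rubber pads in a row, 66 mm across and 3 mm thick, spaced 90 mm, on a fixed grey tray 380 mm long whose top is 10 mm above the bench. A low metal rail (28 mm high above the bench) runs along the tray's far edge, its near face 45 mm behind the pads' centres. Fixed. Origin: centre of the pad's underside (the pad's top is 3 mm higher); z up, y along the row to the left, x across it.
- pad_b: The second from the left, seen from the robot, of four identical flat round dark rubber pads in a row, 66 mm across and 3 mm thick, spaced 90 mm, on a fixed grey tray 380 mm long whose top is 10 mm above the bench. A low metal rail (28 mm high above the bench) runs along the tray's far edge, its near face 45 mm behind the pads' centres. Fixed. Origin: centre of the pad's underside (the pad's top is 3 mm higher); z up, y along the row to the left, x across it.
- pad_c: The third from the left, seen from the robot, of four identical flat round dark rubber pads in a row, 66 mm across and 3 mm thick, spaced 90 mm, on a fixed grey tray 380 mm long whose top is 10 mm above the bench. A low metal rail (28 mm high above the bench) runs along the tray's far edge, its near face 45 mm behind the pads' centres. Fixed. Origin: centre of the pad's underside (the pad's top is 3 mm higher); z up, y along the row to the left, x across it.
- pad_d: The rightmost (smallest y), seen from the robot, of four identical flat round dark rubber pads in a row, 66 mm across and 3 mm thick, spaced 90 mm, on a fixed grey tray 380 mm long whose top is 10 mm above the bench. A low metal rail (28 mm high above the bench) runs along the tray's far edge, its near face 45 mm behind the pads' centres. Fixed. Origin: centre of the pad's underside (the pad's top is 3 mm higher); z up, y along the row to the left, x across it.
- balance: Small flat white balance, 130 x 100 mm, 24 mm high, with a round steel weighing pan 80 mm across on top and a dark display. It stands on the bench at one end of the tray, left or right (a grey stirrer with a white top plate, 50 mm high, stands at the other end). Fixed. Origin: centre of its underside.
- beaker: Empty glass beaker, 66 mm across, 80 mm high, standing loose among the bottles (a flat glass dish, 80 mm across and 14 mm high, stands there too). Origin: centre of its underside; z up.
Mind the look-alikes: they are no part of the job. Leave any green look-alike of the bottle_1 alone. Leave any yellow look-alike of the bottle_2 alone.

How it is judged:
By the outcome, as a careful person would: the job done as asked, in the order asked, and still so for the second after the job is handed in, with the robot touching nothing.
It also fails if it takes over 120 s, if anything falls off the work surface, if the arm or the gripper's body presses on something with over 40 N, if the wrist force passes 120 N, or if a joint passes its speed limit or range.

## Working session

There is one attempt and no reset: what is moved stays moved. The work goes in short steps, Python scripts to look and compute and a tool call to move; the robot and the scene stay as the last step left them, time stands still between calls to the robot, and variables do not carry over. Pictures are saved under pics/ and viewed, and the job is handed in when it is done.

Besides the shell and the picture viewer there is one more tool, called after "Call:" in YAML: its name, and indented under it one key for each argument. send_rows: Moves the arm, as the interface text tells. Its arguments: {"type":"object","properties":{"targets":{"type":"array","items":{"type":"array"}}},"required":["targets"]}

```bash
mkdir -p pics; ls
python3 - <<'E'
from station import manip
import cv2,numpy as np
for n in("scene","top"):
    im=manip.grab_frame(n); cv2.imwrite(f"pics/{n}0.png",im[:,:,::-1])
    print(n,manip.camera_params(n))
print(manip.get_obs())
E
```

```text
pics
scene {'intrinsics': array([[399.76086475,   0.        , 318.41188113],
       [  0.        , 399.76086475, 194.69513946],
       [  0.        ,   0.        ,   1.        ]]), 'k1': -0.0600747481864442, 'rvec': array([ 1.47212011,  1.86877558, -0.92750904]), 'tvec': array([ 101.7766783 , -282.00944468, 1354.16619455])}
top {'intrinsics': array([[450.82648093,   0.        , 315.83045817],
       [  0.        , 450.82648093, 206.35341961],
       [  0.        ,   0.        ,   1.        ]]), 'k1': -0.05368191520952947, 'rvec': array([ 2.13749554, -2.15119474,  0.12188245]), 'tvec': array([  16.8490764 ,  514.62482345, 1137.28395727])}
{'t': 0.1, 'joint_positions': array([-1.11386185,  0.32175221, -0.07010663,  1.45158918,  0.02261398,
        1.37079877, -0.05690922]), 'qd': array([ 1.38902945e-03, -1.18855843e-03, -1.09465656e-05, -3.98202384e-03,
       -1.01806424e-03,  1.65463505e-03,  6.97607909e-04]), 'effort': array([ 3.56425528e-05, -4.92574024e+01, -4.05510915e-01, -3.13396025e+01,
       -6.41970173e-02,  3.94981191e-02,  8.86466955e-05]), 'tool_pos': array([278.34309856, 586.82053739, 221.55073379]), 'orientation': array([-6.89803885e-01, -3.06463173e+00,  2.72778114e-03]), 'wrist_force': array([0.40902856, 0.23904081, 0.01548468]), 'torque': array([ 0.02160115, -0.00579908,  0.00590344]), 'grip_width': 0.9986363557218212}
```

View pics/scene0.png

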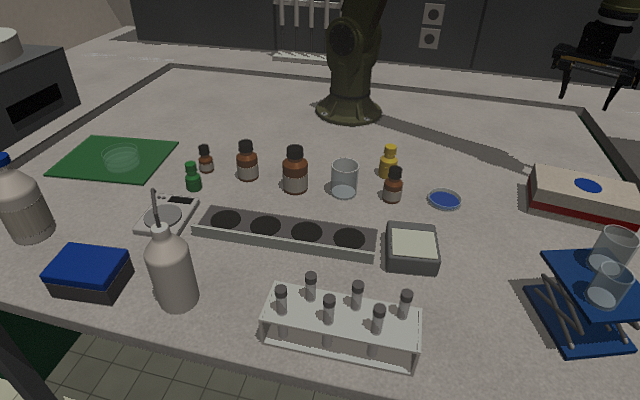

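View pics/top0.png

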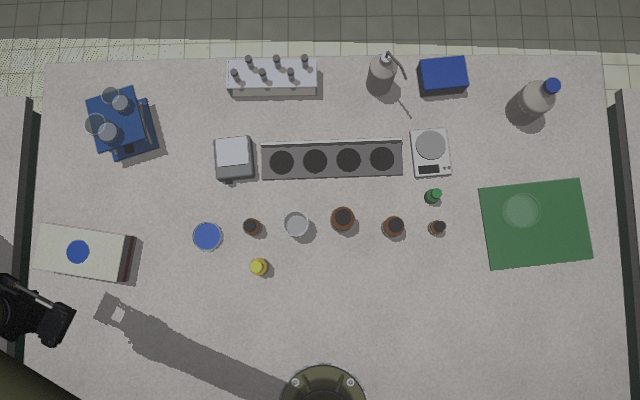

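The scene picture shows ambers at (205,158), (247,160), (294,170) and (393,184). The look-alikes are green at (193,177) and yellow at (389,162). In the top picture the ambers are at (252,227), (342,219), (394,227) and (437,228), with green at (433,196), yellow at (259,267), the beaker at (296,224) and the balance at the right (-y) end. That puts the smallest on pad_d. Next I measure.

```bash
cat > h.py <<'E'
from station import manip
import cv2,numpy as np
def cam(n):
    p=manip.camera_params(n);R=cv2.Rodrigues(np.array(p['rvec']))[0];return p['intrinsics'],p['k1'],R,np.array(p['tvec'])
def und(n,uv):
    K,k,R,t=cam(n); d=(np.array(uv,float)-K[:2,2])/[K[0,0],K[1,1]]; s=d.copy()
    for _ in range(20): s=d/(1+k*(s@s))
    return s
def ray(n,uv):
    K,k,R,t=cam(n); s=und(n,uv); return -R.T@t, R.T@np.array([s[0],s[1],1])
def atz(n,uv,z):
    c,d=ray(n,uv); return c+d*(z-c[2])/d[2]
def proj(n,P):
    K,k,R,t=cam(n); q=(R@np.atleast_2d(P).T).T+t; s=q[:,:2]/q[:,2:]; r=(s**2).sum(1)[:,None]
    return s*(1+k*r)*[K[0,0],K[1,1]]+K[:2,2]
E
python3 - <<'E'
from h import *
for n in("top","scene"):
    for q in("bottle_1","pad_a","beaker","balance"):
        for r in manip.recognise(n,q): 
            print(n,q,round(r['conf'],2),np.round(r['point'],0),np.round(proj(n,r['point'])[0],0))
    
ims={n:cv2.imread(f"pics/{n}0.png") for n in("top","scene")}
cv2.imwrite("pics/topc.png",cv2.resize(ims['top'][185:285,190:450],None,fx=3,fy=3,interpolation=2))
cv2.imwrite("pics/scc.png",cv2.resize(ims['scene'][135:255,180:420],None,fx=3.3,fy=3.3,interpolation=2))
E
```

```text
top bottle_1 0.78 [ 457. -296.   55.] [438. 227.]
top bottle_1 0.75 [ 454. -177.   66.] [392. 228.]
top bottle_1 0.71 [475. -48.  79.] [340. 220.]
top bottle_1 0.64 [465. 173.  57.] [253. 225.]
top bottle_1 0.63 [360. 152.  57.] [261. 267.]
top bottle_1 0.59 [ 546. -284.   53.] [432. 193.]
top bottle_1 0.48 [ 650. -164.   15.] [382. 157.]
top pad_a 0.72 [ 649. -163.   15.] [382. 157.]
top pad_a 0.62 [641.  19.  12.] [314. 161.]
top pad_a 0.6 [641. -79.  14.] [350. 160.]
top beaker 0.84 [474.  66.   9.] [296. 223.]
top beaker 0.26 [637. 108.  11.] [281. 163.]
top balance 0.95 [ 660. -293.   19.] [430. 152.]
scene bottle_1 0.96 [ 473. -178.   56.] [246. 161.]
scene bottle_1 0.9 [ 552. -283.   36.] [194. 179.]
scene bottle_1 0.85 [373. 157.  50.] [387. 161.]
scene bottle_1 0.74 [501. -45.  64.] [296. 171.]
scene bottle_1 0.69 [481. 180.  45.] [393. 188.]
scene bottle_1 0.62 [ 468. -295.   40.] [205. 159.]
scene bottle_1 0.51 [492.  65.  50.] [343. 181.]
scene pad_a 0.98 [643.  16.  14.] [306. 231.]
scene pad_a 0.92 [635. 110.  15.] [351. 236.]
scene pad_a 0.69 [ 643. -161.   14.] [227. 218.]
scene pad_a 0.6 [645. -72.  14.] [266. 225.]
scene beaker 0.66 [492.  66.  51.] [343. 181.]
scene beaker 0.41 [486. 177.  47.] [391. 188.]
scene balance 0.64 [ 667. -288.   18.] [168. 214.]
```

View pics/topc.png

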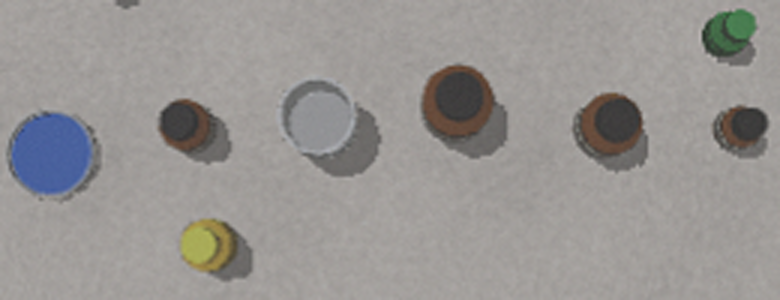

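View pics/scc.png

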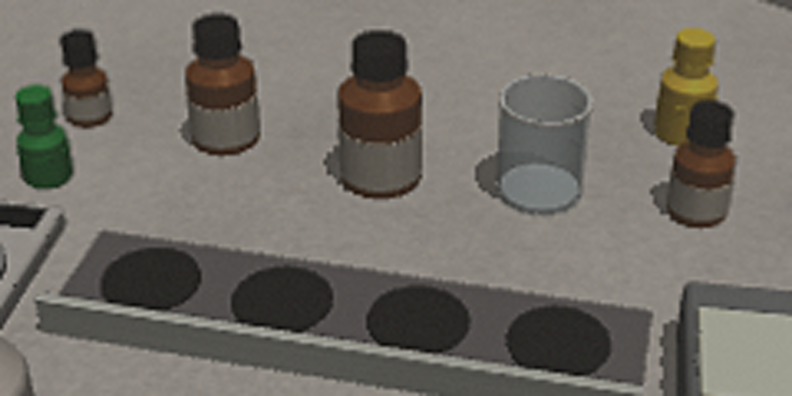

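By the crops, bottle_1 is at top (437,228), bottle_2 at (252,227), bottle_3 at (394,227) and bottle_4 at (342,219). The green and yellow ones are excluded. Next I fit the cap cylinders and pad discs to the images.

```bash
cat >> h.py <<'E'
from scipy.optimize import minimize
a=np.linspace(0,2*np.pi,48,endpoint=False)
def hull(n,x,y,r,z0,z1,S=8):
    P=np.vstack([np.c_[x+r*np.cos(a),y+r*np.sin(a),np.full(48,z)] for z in(z0,z1)])
    return cv2.convexHull(proj(n,P).astype(np.float32))[:,0]
def cent(n,x,y,r,z0,z1):
    m=cv2.moments(hull(n,x,y,r,z0,z1).reshape(-1,1,2)); return np.array([m['m10'],m['m01']])/m['m00'],m['m00']
def blob(n,im,uv,thr,R=30):
    g=im.max(2).astype(np.uint8); m=(g<thr).astype(np.uint8)
    k,l,s,c=cv2.connectedComponentsWithStats(m,connectivity=4)
    ds=[np.hypot(*(c[i]-uv))+(1e3 if s[i,4]<25 or s[i,4]>2000 else 0) for i in range(k)]
    i=int(np.argmin(ds)); return c[i],s[i,4]
def fit(n,c,x,y,r,z0,z1):
    p=np.array([x,y],float)
    for _ in range(8):
        e=c-cent(n,*p,r,z0,z1)[0]
        J=np.c_[cent(n,p[0]+1,p[1],r,z0,z1)[0]-cent(n,*p,r,z0,z1)[0],cent(n,p[0],p[1]+1,r,z0,z1)[0]-cent(n,*p,r,z0,z1)[0]]
        p=p+np.linalg.solve(J,e)
    return p
CAP={1:(13,72),2:(15,86),3:(17,100),4:(19,114)}
E
python3 - <<'E'
from h import *
ims={n:cv2.imread(f"pics/{n}0.png") for n in("top","scene")}
T=[("b1",460,-297,13,52,72),("b2",470,175,15,66,86),("b3",460,-177,17,80,100),("b4",485,-47,19,94,114),
("pa",638,108,33,13,13.01),("pb",642,18,33,13,13.01),("pc",643,-72,33,13,13.01),("pd",645,-162,33,13,13.01)]
for nm,x,y,r,z0,z1 in T:
    for n in ims:
        uv,A=cent(n,x,y,r,z0,z1)
        for thr in (50,62):
            c,s=blob(n,ims[n],uv,thr); p=fit(n,c,x,y,r,z0,z1)
            print(nm,n,thr,np.round(c,1),"area",s,"exp",round(cent(n,*p,r,z0,z1)[1]),np.round(p,1))
E
```

```text
b1 top 50 [624.9 249.9] area 118 exp 131 [ 393.4 -771.1]
b1 top 62 [437.7 225.8] area 53 exp 105 [ 459.1 -293.6]
b1 scene 50 [203.4 149.9] area 96 exp 116 [ 461.2 -298.1]
b1 scene 62 [203.4 150.2] area 114 exp 116 [ 462.6 -297.4]
b2 top 50 [128.9 148.2] area 69 exp 143 [665.1 497.5]
b2 top 62 [228.6 180.7] area 30 exp 133 [576.4 233.8]
b2 scene 50 [394.5 172.5] area 156 exp 171 [465.  178.8]
b2 scene 62 [394.2 172.9] area 168 exp 172 [467.  178.3]
b3 top 50 [321.1 395.2] area 379 exp 201 [57.2  2.4]
b3 top 62 [437.7 225.8] area 53 exp 179 [ 456.7 -286.5]
b3 scene 50 [245.3 146.1] area 160 exp 179 [ 461.8 -182.9]
b3 scene 62 [245.2 146.5] area 171 exp 179 [ 463.7 -182.4]
b4 top 50 [321.1 395.2] area 379 exp 252 [61.   2.2]
b4 top 62 [348.2 159.6] area 424 exp 210 [621.5 -68.5]
b4 scene 50 [294.4 151.9] area 215 exp 231 [481.4 -53.5]
b4 scene 62 [294.4 152.1] area 225 exp 232 [482.2 -53.3]
pa top 50 [128.9 148.2] area 69 exp 429 [682.5 526.2]
pa top 62 [281.4 162. ] area 404 exp 461 [638.6 105.9]
pa scene 50 [348.9 238. ] area 517 exp 541 [639.2 106. ]
pa scene 62 [348.9 237.9] area 535 exp 541 [639. 106.]
pb top 50 [128.9 148.2] area 69 exp 429 [682.5 526.2]
pb top 62 [314.8 160.7] area 420 exp 463 [641.2  16. ]
pb scene 50 [306.3 231.5] area 493 exp 517 [641.5  16. ]
pb scene 62 [306.4 231.5] area 508 exp 516 [641.3  16.1]
pc top 50 [128.9 148.2] area 69 exp 429 [682.5 526.2]
pc top 62 [348.2 159.6] area 424 exp 464 [643.6 -73.6]
pc scene 50 [265.1 225.3] area 474 exp 492 [644.1 -73.6]
pc scene 62 [265.2 225.2] area 487 exp 491 [643.8 -73.6]
pd top 50 [321.1 395.2] area 379 exp 548 [35.8  3.1]
pd top 62 [381.6 158.4] area 419 exp 463 [ 646.  -163.2]
pd scene 50 [225.6 219.2] area 442 exp 466 [ 646.3 -163.1]
pd scene 62 [225.5 219.1] area 460 exp 465 [ 646.  -163.4]
```

Run:
```python
from h import *
im=cv2.imread("pics/top0.png")
T=[("b1",462,-298,13,52,72),("b2",467,178,15,66,86),("b3",463,-182,17,80,100),("b4",482,-53,19,94,114)]
for nm,x,y,r,z0,z1 in T:
    uv,A=cent("top",x,y,r,z0,z1); print(im[int(uv[1]),int(uv[0])-14:int(uv[0])+15].tolist()[::2])
    for thr in (66,70,75):
        c,s=blob("top",im,uv,thr); p=fit("top",c,x,y,r,z0,z1)
        print(nm,thr,np.round(c,1),"area",s,"exp",round(cent("top",*p,r,z0,z1)[1]),np.round(p,1))
# beaker rim, tray yaw
g=cv2.imread("pics/top0.png")
for n in("top","scene"):
    manip.grab_frame(n)
    for r in manip.trace(n,"beaker")[:1]:
        ys,xs=np.nonzero(r['region']);c=[xs.mean(),ys.mean()];print(n,r['conf'],c,len(xs),fit(n,np.array(c),474,66,33,0,80),cent(n,474,66,33,0,80)[1])
```

```text
[[154, 157, 160], [155, 159, 161], [86, 89, 91], [55, 68, 91], [63, 75, 99], [56, 58, 58], [56, 58, 59], [59, 61, 61], [60, 59, 60], [60, 59, 62], [92, 94, 95], [160, 164, 167], [161, 166, 169], [157, 161, 164], [147, 149, 152]]
b1 66 [439.  225.9] area 90 exp 105 [ 459.  -296.9]
b1 70 [439.1 225.8] area 97 exp 105 [ 459.1 -297. ]
b1 75 [439.  225.9] area 101 exp 105 [ 458.9 -296.8]
[[155, 157, 161], [154, 157, 161], [153, 156, 158], [154, 157, 161], [114, 117, 119], [64, 62, 62], [61, 63, 63], [62, 62, 63], [66, 66, 66], [68, 68, 69], [54, 58, 61], [59, 75, 95], [57, 63, 78], [133, 136, 139], [156, 160, 164]]
b2 66 [249.3 225.7] area 66 exp 130 [461.6 179.4]
b2 70 [249.4 225.2] area 116 exp 130 [462.7 179. ]
b2 75 [249.5 225.2] area 125 exp 130 [462.8 178.9]
[[137, 139, 143], [72, 79, 85], [59, 76, 106], [62, 79, 105], [54, 55, 57], [61, 61, 64], [62, 64, 65], [63, 63, 64], [60, 61, 62], [61, 61, 63], [61, 61, 62], [82, 87, 98], [164, 167, 171], [156, 158, 162], [154, 159, 162]]
b3 66 [395.3 224.7] area 152 exp 170 [ 460.3 -182.4]
b3 70 [395.4 224.6] area 160 exp 170 [ 460.4 -182.5]
b3 75 [395.3 224.7] area 168 exp 170 [ 460.2 -182.2]
[[160, 163, 167], [156, 158, 160], [56, 72, 106], [59, 74, 103], [64, 63, 61], [62, 61, 64], [58, 59, 60], [61, 61, 62], [62, 61, 61], [61, 60, 62], [61, 61, 62], [59, 61, 64], [55, 69, 94], [138, 140, 146], [156, 159, 161]]
b4 66 [342.9 216.7] area 177 exp 205 [479.4 -53.4]
b4 70 [342.9 216.7] area 196 exp 205 [479.4 -53.4]
b4 75 [342.7 216.8] area 204 exp 205 [479.1 -52.9]
top 0.73 [np.float64(295.0235294117647), np.float64(223.78319327731091)] 595 [467.87262193  66.38195354] 608.1881941300817
scene 0.64 [np.float64(344.29929221435793), np.float64(178.7684529828109)] 989 [467.49337167  64.70108516] 1125.9335482213646
```

Fits agree to about 2 mm between the cameras, and the fitted areas match the sizes given:

| Thing | x, y (mm) |
|---|---|
| bottle_1 | 460.5, -297.3 |
| bottle_2 | 465, 178.8 |
| bottle_3 | 461.7, -182.4 |
| bottle_4 | 480.5, -53.3 |
| pad_a | 638.9, 106 |
| pad_b | 641.3, 16 |
| pad_c | 643.8, -73.6 |
| pad_d | 646, -163.3 |
| Beaker | about 468, 66 |

The choice was checked in the crops. I start with bottle_1.

Call:
send_rows:
  targets:
    - [[9,-16,0],[0,0,-3],0.65]
    - [[18,-32,0],[0,0,-5.5],0.65]
    - [[19,-33,0],[0,0,-5.5],0.65]
    - [[19,-33,0],[0,0,-5.5],0.65]
    - [[19,-33,0],[0,0,-5.5],0.65]
    - [[19,-33,0],[0,0,-5.5],0.65]
    - [[19,-33,0],[0,0,-5.5],0.65]
    - [[19,-33,0],[0,0,-5.5],0.65]
    - [[19,-33,0],[0,0,-5.5],0.65]
    - [[19,-33,0],[0,0,-5.5],0.65]
    - [[19,-33,0],[0,0,-5.5],0.65]
    - [[18,-32,0],[0,0,-5.5],0.65]
    - [[6,-10,0],[0,0,-1.1],0.65]
    - [[0,0,0],[0,0,0],0.65]

```text
t: 2.1
tool_pos: [501.4, 197.1, 222.8]
orientation: [2.227, 2.215, 0.0]
wrist_force: [-0.8, 0.4, 0.1]
grip_width: 0.65
```

Call:
send_rows:
  targets:
    - [[-1,-14,0],[0,0,-1],0.65]
    - [[-3,-34,0],[0,0,-2],0.65]
    - [[-3,-35,0],[0,0,-2],0.65]
    - [[-3,-35,0],[0,0,-2],0.65]
    - [[-3,-35,0],[0,0,-2],0.65]
    - [[-3,-35,0],[0,0,-2],0.65]
    - [[-3,-35,0],[0,0,-2],0.65]
    - [[-3,-35,0],[0,0,-2],0.65]
    - [[-3,-35,0],[0,0,-2],0.65]
    - [[-3,-35,0],[0,0,-2],0.65]
    - [[-3,-35,0],[0,0,-2],0.65]
    - [[-3,-35,0],[0,0,-2],0.65]
    - [[-3,-35,0],[0,0,-2],0.65]
    - [[-3,-35,0],[0,0,-2],0.65]
    - [[-1,-16,0],[0,0,-2],0.65]
    - [[0,-10,0],[0,0,0],0.65]
    - [[0,0,0],[0,0,0],0.65]
    - [[0,0,0],[0,0,0],0.65]
    - [[0,0,0],[0,0,0],0.65]

```text
t: 4.0
tool_pos: [460.2, -291.8, 222.4]
orientation: [-2.703, -1.599, -0.001]
wrist_force: [0.0, 0.2, -0.7]
grip_width: 0.65
```

```bash
python3 -c "
from h import *
print(manip.get_obs()['tool_pos'],manip.get_obs()['t'])
im=manip.grab_frame('scene')[:,:,::-1];cv2.imwrite('pics/s1.png',cv2.resize(im[90:290,100:420],None,fx=2.4,fy=2.4))
print(manip.get_obs()['tool_pos'])"
```

```text
[ 460.18135024 -291.82862514  222.40392505] 4.0
[ 460.14630634 -292.02570143  222.46757411]
```

View pics/s1.png

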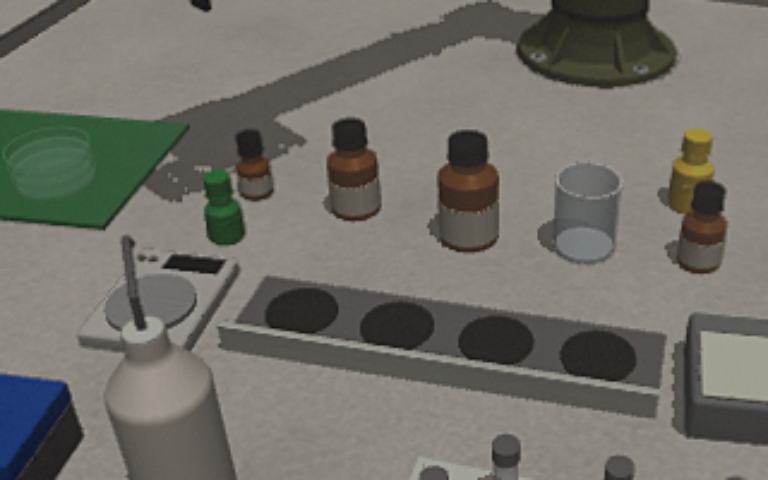

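The crop shows no gripper where I would expect it, so I check the full frame and the projection.

```bash
python3 -c "
from h import *
im=manip.grab_frame('scene')[:,:,::-1];cv2.imwrite('pics/s2.png',im)
im=manip.grab_frame('top')[:,:,::-1];cv2.imwrite('pics/t2.png',im)
o=manip.get_obs()
print(o,proj('scene',o['tool_pos']),proj('top',o['tool_pos']))"
```

```text
{'t': 4.15, 'joint_positions': array([-0.22623686,  0.11143593,  0.80664031,  1.7383988 , -0.08334807,
        1.32682055,  0.09388168]), 'qd': array([ 0.00499451,  0.00114653,  0.00618768, -0.00246563,  0.00177537,
       -0.00109258, -0.00059784]), 'effort': array([-1.67239574e-02, -2.66155332e+01,  2.55097792e+00, -3.08312595e+01,
       -6.56039617e-02,  4.87045781e-02, -1.90389495e-03]), 'tool_pos': array([ 459.97213153, -292.54796454,  222.56821844]), 'orientation': array([-2.70459941e+00, -1.59777515e+00, -6.48000906e-04]), 'wrist_force': array([0.46764185, 0.0963704 , 0.42623728]), 'torque': array([-0.14137442,  0.09828991,  0.00361268]), 'grip_width': 0.6503209186603268} [[196.03535851  89.07134509]] [[455.51354479 218.87700326]]
```

View pics/s2.png

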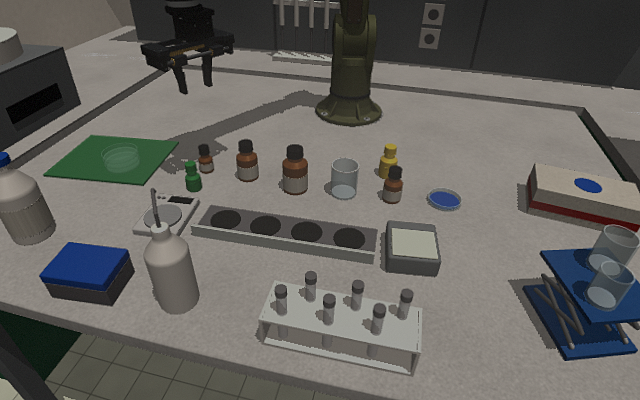

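View pics/t2.png

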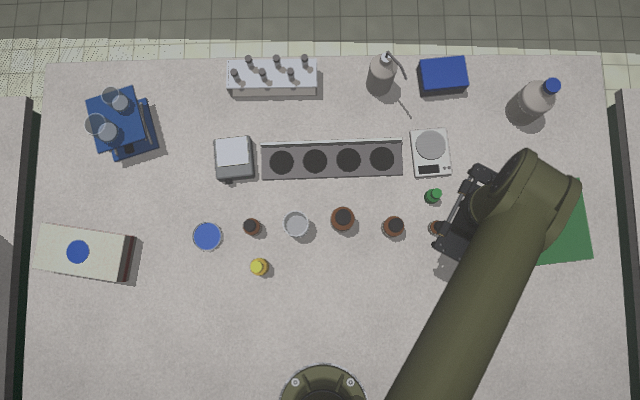

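Scene frame: fingertips are at (180,90) and (209,88), and their midpoint matches the projected TCP at (196,89), so calibration and pose agree. Nothing has moved. I descend on bottle_1 to TCP z 45.

Call:
send_rows:
  targets:
    - [[1,-3.5,-10],[0,0,0],0.65]
    - [[0,0,-25],[0,0,0],0.65]
    - [[0,0,-30],[0,0,0],0.65]
    - [[0,0,-30],[0,0,0],0.65]
    - [[0,0,-20],[0,0,0],0.65]
    - [[0,0,-10],[0,0,0],0.65]
    - [[0,0,0],[0,0,0],0.65]
    - [[0,0,0],[0,0,0],0.65]
    - [[0,0,0],[0,0,0],0.65]
    - [[0,0,0],[0,0,0],0.65]

```text
t: 5.15
tool_pos: [461.3, -297.6, 98.7]
orientation: [2.705, 1.595, 0.002]
wrist_force: [0.6, -0.1, -0.3]
grip_width: 0.649
```

```bash
python3 -c "
from h import *
im=manip.grab_frame('scene')[:,:,::-1];cv2.imwrite('pics/s3.png',cv2.resize(im[60:210,110:310],None,fx=4,fy=4))
o=manip.get_obs();print(o['tool_pos'],o['wrist_force'])"
```

```text
[ 461.15336133 -297.46259023   98.49599435] [-0.34788021 -0.70242443  0.03748724]
```

View pics/s3.png

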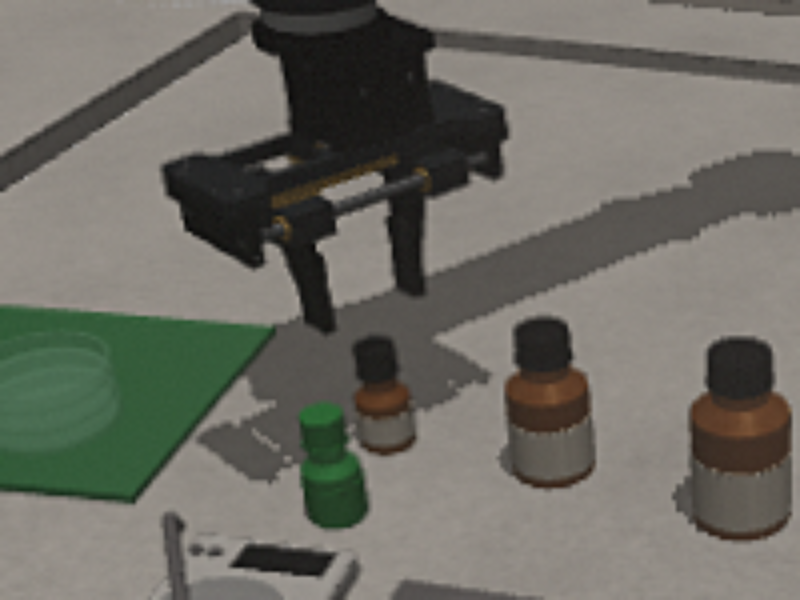

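The crop shows the fingertips at about (318,325) and (412,290), straddling bottle_1's cap at (376,358) from above. Green is clear of them. I go down 53.5 mm and grip.

Call:
send_rows:
  targets:
    - [[0,0,-10],[0,0,0],0.65]
    - [[0,0,-15],[0,0,0],0.65]
    - [[0,0,-12],[0,0,0],0.65]
    - [[0,0,-10],[0,0,0],0.65]
    - [[0,0,-6],[0,0,0],0.65]
    - [[0,0,0],[0,0,0],0.65]
    - [[0,0,0],[0,0,0],0.65]
    - [[0,0,0],[0,0,0],0.4]
    - [[0,0,0],[0,0,0],0.32]
    - [[0,0,0],[0,0,0],0.2]
    - [[0,0,0],[0,0,0],0.2]
    - [[0,0,0],[0,0,0],0.2]
    - [[0,0,0],[0,0,0],0.2]
    - [[0,0,0],[0,0,0],0.2]

```text
t: 6.6
tool_pos: [460.6, -297.2, 44.7]
orientation: [2.706, 1.595, 0.0]
wrist_force: [-0.0, 0.6, 0.5]
grip_width: 0.286
```

Call:
send_rows:
  targets:
    - [[0,0,5],[0,0,0],0.1]
    - [[0,0,10],[0,0,0],0.1]
    - [[0,0,20],[0,0,0],0.1]
    - [[0,0,25],[0,0,0],0.1]
    - [[0,0,25],[0,0,0],0.1]
    - [[0,0,20],[0,0,0],0.1]
    - [[4.5,4,10],[0,0,1],0.1]
    - [[12,9,5],[0,0,3],0.1]
    - [[18,13,0],[0,0,3],0.1]
    - [[20,14,0],[0,0,3],0.1]
    - [[20,14,0],[0,0,3],0.1]
    - [[20,14,0],[0,0,3],0.1]
    - [[20,14,0],[0,0,3],0.1]
    - [[20,14,0],[0,0,3],0.1]
    - [[18,13,0],[0,0,3],0.1]
    - [[16,12,0],[0,0,2],0.1]
    - [[12,9,0],[0,0,2],0.1]
    - [[5,4,0],[0,0,0],0.1]
    - [[0,0,0],[0,0,0],0.1]
    - [[0,0,0],[0,0,0],0.1]

```text
t: 8.6
tool_pos: [645.4, -164.0, 164.3]
orientation: [-2.222, -2.221, 0.002]
wrist_force: [-0.3, 0.3, 0.7]
grip_width: 0.288
```

```bash
python3 -c "
from h import *
im=manip.grab_frame('scene')[:,:,::-1];cv2.imwrite('pics/s4.png',cv2.resize(im[60:260,110:360],None,fx=3,fy=3))
o=manip.get_obs();print(o['tool_pos'],o['wrist_force'],o['grip_width'])"
```

```text
[ 645.25288068 -164.43577735  164.56660202] [-0.29901294 -0.29763117 -0.69059467] 0.28495640061569966
```

View pics/s4.png

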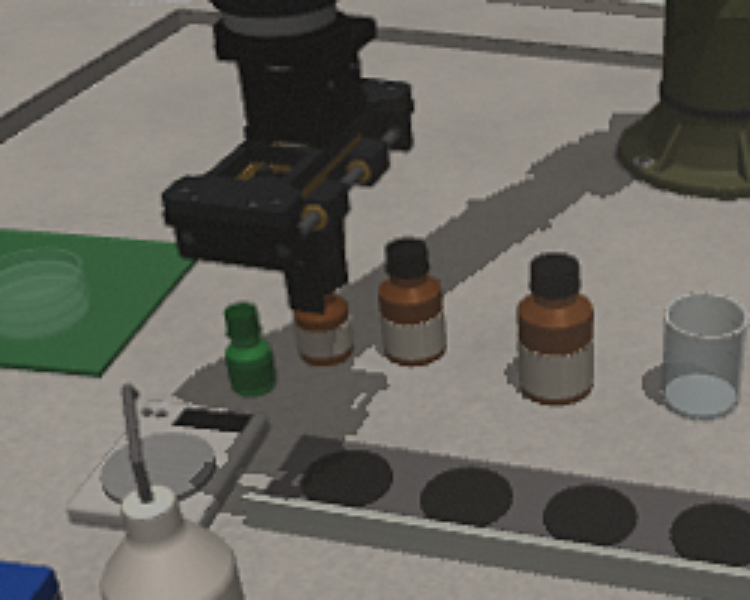

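Bottle_1 hangs upright at crop (323,330), clear of everything. I lower it to just above the pad.

Call:
send_rows:
  targets:
    - [[0.5,0.5,-8],[0,0,0],0.1]
    - [[0,0,-16],[0,0,0],0.1]
    - [[0,0,-22],[0,0,0],0.1]
    - [[0,0,-22],[0,0,0],0.1]
    - [[0,0,-16],[0,0,0],0.1]
    - [[0,0,-10],[0,0,0],0.1]
    - [[0,0,-6],[0,0,0],0.1]
    - [[0,0,-2],[0,0,0],0.1]
    - [[0,0,0],[0,0,0],0.1]
    - [[0,0,0],[0,0,0],0.1]
    - [[0,0,0],[0,0,0],0.1]

```text
t: 9.75
tool_pos: [647.1, -162.9, 63.5]
orientation: [2.22, 2.221, 0.001]
wrist_force: [0.4, 0.5, -0.9]
grip_width: 0.291
```

Call:
send_rows:
  targets:
    - [[-0.5,0,-2],[0,0,0],0.1]
    - [[0,0,-1],[0,0,0],0.1]
    - [[0,0,-1],[0,0,0],0.1]
    - [[0,0,-0.5],[0,0,0],0.1]
    - [[0,0,-0.5],[0,0,0],0.1]
    - [[0,0,0],[0,0,0],0.1]
    - [[0,0,0],[0,0,0],0.1]

```text
t: 10.45
tool_pos: [646.0, -162.7, 57.8]
orientation: [2.221, 2.222, 0.0]
wrist_force: [-1.3, -0.3, 2.0]
grip_width: 0.29
```

Call:
send_rows:
  targets:
    - [[0,0,-0.5],[0,0,0],0.1]
    - [[0,0,0],[0,0,0],0.1]
    - [[0,0,0],[0,0,0],0.35]
    - [[0,0,0],[0,0,0],0.45]
    - [[0,0,0],[0,0,0],0.6]
    - [[0,0,0],[0,0,0],0.65]
    - [[0,0,0],[0,0,0],0.65]
    - [[0,0,10],[0,0,0],0.65]
    - [[0,0,20],[0,0,0],0.65]
    - [[0,0,30],[0,0,0],0.65]
    - [[0,0,40],[0,0,0],0.65]
    - [[0,0,40],[0,0,0],0.65]
    - [[0,0,30],[0,0,0],0.65]
    - [[0,0,0],[0,0,0],0.65]

```text
t: 11.85
tool_pos: [648.6, -164.1, 233.7]
orientation: [2.215, 2.216, 0.009]
wrist_force: [0.3, 0.4, 0.6]
grip_width: 0.645
```

```bash
cat >> h.py <<'E'
def locate(b,x,y,zb,tag,cams=("scene","top")):
    r,h=CAP[b]
    for n in cams:
        im=manip.grab_frame(n)[:,:,::-1]; cv2.imwrite(f"pics/{tag}_{n}.png",im)
        uv,A=cent(n,x,y,r,zb+h-20,zb+h)
        c,s=blob(n,im,uv,62 if n=="scene" else 72)
        p=fit(n,c,x,y,r,zb+h-20,zb+h)
        print(b,n,np.round(c,1),np.round(uv,1),"area",s,"exp",round(A),np.round(p,1))
E
python3 -c "
from h import *
locate(1,646,-163,13,'p1')
o=manip.get_obs();print(o['tool_pos'],o['wrist_force'],o['grip_width'])
im=cv2.imread('pics/p1_scene.png');cv2.imwrite('pics/s5.png',cv2.resize(im[60:260,110:410],None,fx=2.6,fy=2.6))
"
```

```text
1 scene [221.8 196.3] [222.3 195.8] area 189 exp 173 [ 647.9 -163.3]
1 top [370.8 145.6] [384.6 152.5] area 49 exp 102 [ 664.4 -128.3]
[ 646.41789572 -162.95286962  228.48571621] [ 0.17752012 -0.55581346 -0.60145234] 0.6516210179825354
```

View pics/s5.png

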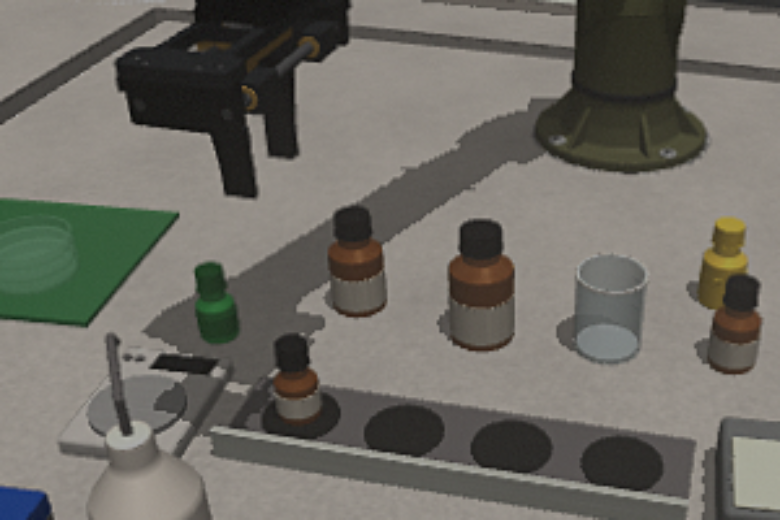

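Bottle_1 stands upright in the middle of pad_d, at crop (296,385). On to bottle_2.

Call:
send_rows:
  targets:
    - [[-5,10,0],[0,0,0],0.7]
    - [[-12,22,0],[0,0,0],0.7]
    - [[-16,31,0],[0,0,0],0.7]
    - [[-16,31,0],[0,0,0],0.7]
    - [[-16,31,0],[0,0,0],0.7]
    - [[-16,31,0],[0,0,0],0.7]
    - [[-16,31,0],[0,0,0],0.7]
    - [[-16,31,0],[0,0,0],0.7]
    - [[-16,31,0],[0,0,0],0.7]
    - [[-16,31,0],[0,0,0],0.7]
    - [[-16,31,0],[0,0,0],0.7]
    - [[-12,20,0],[0,0,0],0.7]
    - [[-8,11,-10],[0,0,0],0.7]
    - [[0,0,-30],[0,0,0],0.7]
    - [[0,0,-35],[0,0,0],0.7]
    - [[0,0,-25],[0,0,0],0.7]
    - [[0,0,-10],[0,0,0],0.7]
    - [[0,0,0],[0,0,0],0.7]
    - [[0,0,0],[0,0,0],0.7]
    - [[0,0,0],[0,0,0],0.7]

```text
t: 13.95
tool_pos: [466.1, 179.6, 118.4]
orientation: [2.221, 2.221, 0.004]
wrist_force: [-0.8, -0.1, -0.4]
grip_width: 0.703
```

```bash
python3 -c "
from h import *
locate(2,465,178,0,'p2')
o=manip.get_obs();print(o['tool_pos'],o['wrist_force'],o['grip_width'],o['joint_positions'])
im=cv2.imread('pics/p2_scene.png');cv2.imwrite('pics/s6.png',cv2.resize(im[60:220,260:460],None,fx=3.6,fy=3.6))
"
```

```text
2 scene [387.9 187.9] [394.2 172.4] area 47 exp 171 [530.9 169.2]
2 top [248.7 170.2] [249.8 224.3] area 74 exp 130 [603.1 182.9]
[465.92596916 179.67653437 118.33975964] [-0.66565686  0.02447888  0.11350121] 0.6956768058967787 [-0.78871799  0.07681214  0.38465295  1.96285006 -0.03250591  1.1053068
 -0.39014414]
```

View pics/s6.png

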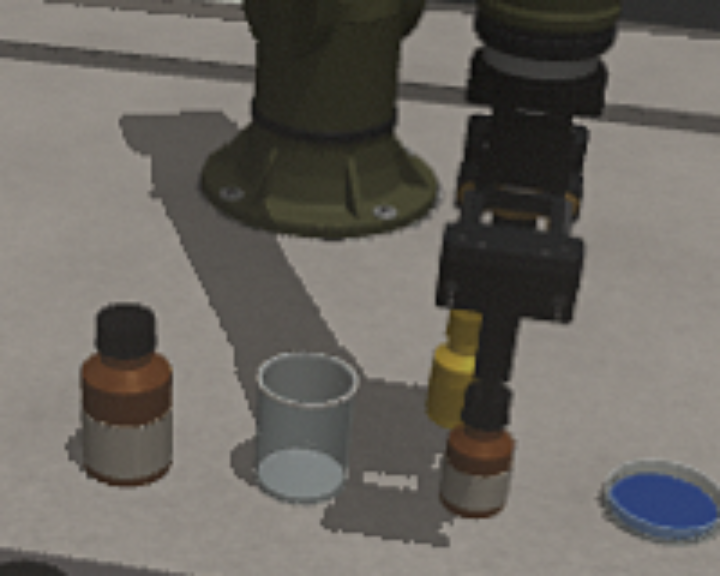

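The fingers are lined up over bottle_2's cap at crop (488,400), with yellow behind. I descend and grip.

Call:
send_rows:
  targets:
    - [[-0.5,-0.5,-10],[0,0,0],0.7]
    - [[0,0,-16],[0,0,0],0.7]
    - [[0,0,-15],[0,0,0],0.7]
    - [[0,0,-12],[0,0,0],0.7]
    - [[0,0,-6],[0,0,0],0.7]
    - [[0,0,0],[0,0,0],0.7]
    - [[0,0,0],[0,0,0],0.7]
    - [[0,0,0],[0,0,0],0.45]
    - [[0,0,0],[0,0,0],0.36]
    - [[0,0,0],[0,0,0],0.2]
    - [[0,0,0],[0,0,0],0.2]
    - [[0,0,0],[0,0,0],0.2]
    - [[0,0,0],[0,0,0],0.2]
    - [[0,0,0],[0,0,0],0.2]

```text
t: 15.45
tool_pos: [464.6, 178.9, 58.2]
orientation: [2.221, 2.222, 0.0]
wrist_force: [-1.1, 0.7, 1.4]
grip_width: 0.333
```

Call:
send_rows:
  targets:
    - [[0,0,5],[0,0,0],0.1]
    - [[0,0,10],[0,0,0],0.1]
    - [[0,0,20],[0,0,0],0.1]
    - [[0,0,28],[0,0,0],0.1]
    - [[0,0,28],[0,0,0],0.1]
    - [[0,0,24],[0,0,0],0.1]
    - [[4,-6,10],[0,0,0],0.1]
    - [[10,-14,5],[0,0,0],0.1]
    - [[16,-22,0],[0,0,0],0.1]
    - [[18,-25,0],[0,0,0],0.1]
    - [[18,-26,0],[0,0,0],0.1]
    - [[18,-26,0],[0,0,0],0.1]
    - [[18,-26,0],[0,0,0],0.1]
    - [[18,-26,0],[0,0,0],0.1]
    - [[18,-25,0],[0,0,0],0.1]
    - [[16,-22,0],[0,0,0],0.1]
    - [[12,-17,0],[0,0,0],0.1]
    - [[8,-11,0],[0,0,0],0.1]
    - [[4,-6,0],[0,0,0],0.1]
    - [[0,0,0],[0,0,0],0.1]

```text
t: 17.45
tool_pos: [642.4, -74.0, 187.7]
orientation: [-2.222, -2.221, 0.001]
wrist_force: [0.5, -0.0, -1.2]
grip_width: 0.335
```

Call:
send_rows:
  targets:
    - [[0,0,0],[0,0,0],0.1]
    - [[0,0,0],[0,0,0],0.1]
    - [[0,0,0],[0,0,0],0.1]

```text
t: 17.75
tool_pos: [642.4, -72.0, 188.2]
orientation: [-2.219, -2.223, -0.001]
wrist_force: [-0.1, 0.1, -1.5]
grip_width: 0.336
```

Call:
send_rows:
  targets:
    - [[0.5,-0.5,-8],[0,0,0],0.1]
    - [[0,0,-18],[0,0,0],0.1]
    - [[0,0,-24],[0,0,0],0.1]
    - [[0,0,-24],[0,0,0],0.1]
    - [[0,0,-18],[0,0,0],0.1]
    - [[0,0,-10],[0,0,0],0.1]
    - [[0,0,-6],[0,0,0],0.1]
    - [[0,0,-4],[0,0,0],0.1]
    - [[0,0,-1],[0,0,0],0.1]
    - [[0,0,0],[0,0,0],0.1]
    - [[0,0,0],[0,0,0],0.1]
    - [[0,0,0],[0,0,0],0.1]

```text
t: 18.95
tool_pos: [643.4, -73.7, 75.7]
orientation: [2.22, 2.222, 0.001]
wrist_force: [0.5, 1.2, -1.0]
grip_width: 0.333
```

```bash
python3 -c "
from h import *
im=manip.grab_frame('scene')[:,:,::-1];cv2.imwrite('pics/s7.png',cv2.resize(im[90:260,180:400],None,fx=3.5,fy=3.5))
o=manip.get_obs();print(o['tool_pos'],o['wrist_force'])"
```

```text
[643.36188522 -73.69529251  75.60043369] [-1.00862486 -0.45618859 -0.45591204]
```

View pics/s7.png

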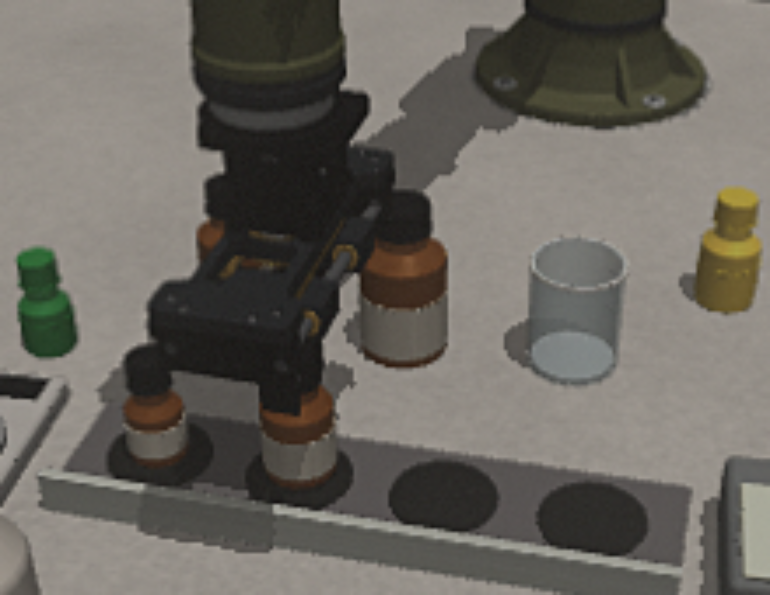

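Bottle_2 is upright just above pad_c, at crop (298,450), and bottle_1 is undisturbed. I set it down.

Call:
send_rows:
  targets:
    - [[0,0,-2],[0,0,0],0.1]
    - [[0,0,-1],[0,0,0],0.1]
    - [[0,0,-0.7],[0,0,0],0.1]
    - [[0,0,-0.5],[0,0,0],0.1]
    - [[0,0,-0.3],[0,0,0],0.1]
    - [[0,0,0],[0,0,0],0.1]
    - [[0,0,0],[0,0,0],0.1]

```text
t: 19.7
tool_pos: [643.0, -73.7, 71.3]
orientation: [-2.221, -2.222, -0.0]
wrist_force: [-3.6, -0.6, 4.5]
grip_width: 0.335
```

Call:
send_rows:
  targets:
    - [[0,0,0],[0,0,0],0.37]
    - [[0,0,0],[0,0,0],0.45]
    - [[0,0,0],[0,0,0],0.6]
    - [[0,0,0],[0,0,0],0.7]
    - [[0,0,0],[0,0,0],0.7]
    - [[0,0,10],[0,0,0],0.7]
    - [[0,0,20],[0,0,0],0.7]
    - [[0,0,30],[0,0,0],0.7]
    - [[0,0,30],[0,0,0],0.7]
    - [[0,0,30],[0,0,0],0.7]
    - [[0,0,20],[0,0,0],0.7]
    - [[0,0,10],[0,0,0],0.7]
    - [[0,0,0],[0,0,0],0.7]
    - [[0,0,0],[0,0,0],0.7]

```text
t: 21.1
tool_pos: [642.6, -73.6, 219.7]
orientation: [-2.22, -2.221, 0.001]
wrist_force: [-0.1, -0.2, -0.1]
grip_width: 0.7
```

Call:
send_rows:
  targets:
    - [[-9,-5,0],[0,0,0],0.75]
    - [[-20,-12,0],[0,0,0],0.75]
    - [[-25,-15,0],[0,0,0],0.75]
    - [[-25,-15,0],[0,0,0],0.75]
    - [[-25,-15,0],[0,0,0],0.75]
    - [[-25,-15,0],[0,0,0],0.75]
    - [[-25,-15,0],[0,0,0],0.75]
    - [[-18,-11,0],[0,0,0],0.75]
    - [[-9,-5.5,0],[0,0,0],0.75]
    - [[0,0,-15],[0,0,0],0.75]
    - [[0,0,-30],[0,0,0],0.75]
    - [[0,0,-25],[0,0,0],0.75]
    - [[0,0,-15],[0,0,0],0.75]
    - [[0,0,0],[0,0,0],0.75]
    - [[0,0,0],[0,0,0],0.75]
    - [[0,0,0],[0,0,0],0.75]
    - [[0,0,0],[0,0,0],0.75]

```text
t: 22.8
tool_pos: [462.8, -182.3, 136.5]
orientation: [2.22, 2.221, 0.002]
wrist_force: [0.7, -0.4, 0.5]
grip_width: 0.75
```

```bash
python3 -c "
from h import *
locate(2,643,-73,13,'p3',('scene',))
o=manip.get_obs();print(o['tool_pos'],o['wrist_force'],o['grip_width'])
im=cv2.imread('pics/p3_scene.png');cv2.imwrite('pics/s8.png',cv2.resize(im[60:260,140:400],None,fx=3,fy=3))
"
```

```text
2 scene [263.7 196.7] [263.5 196.1] area 234 exp 223 [645.  -71.8]
[ 462.72599661 -182.26973659  136.46928951] [-0.79159162 -0.47668223 -0.0411609 ] 0.7473615216547207
```

View pics/s8.png

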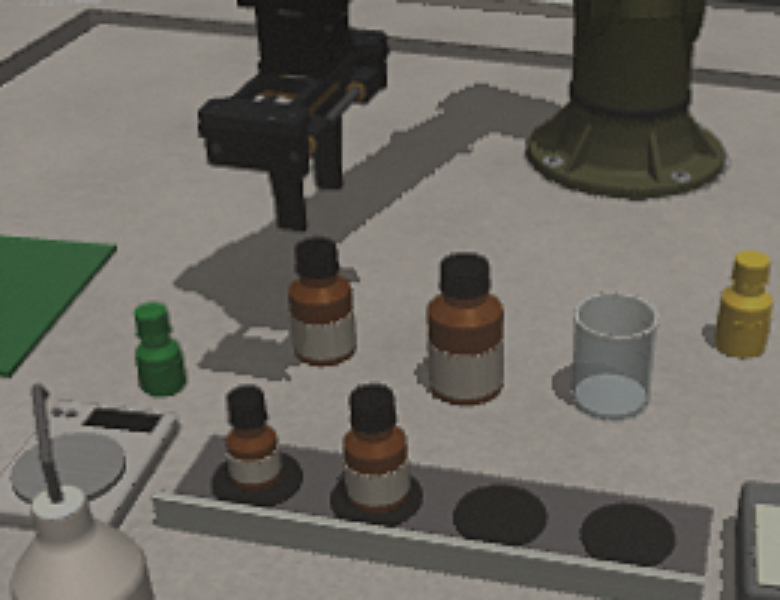

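Bottle_2 is in the middle of pad_c at crop (377,455). The gripper is over bottle_3's cap at (317,258). I descend and grip.

Call:
send_rows:
  targets:
    - [[-0.5,0,-10],[0,0,0],0.75]
    - [[0,0,-17],[0,0,0],0.75]
    - [[0,0,-16],[0,0,0],0.75]
    - [[0,0,-13],[0,0,0],0.75]
    - [[0,0,-7],[0,0,0],0.75]
    - [[0,0,0],[0,0,0],0.75]
    - [[0,0,0],[0,0,0],0.75]
    - [[0,0,0],[0,0,0],0.5]
    - [[0,0,0],[0,0,0],0.41]
    - [[0,0,0],[0,0,0],0.25]
    - [[0,0,0],[0,0,0],0.25]
    - [[0,0,0],[0,0,0],0.25]
    - [[0,0,0],[0,0,0],0.25]
    - [[0,0,0],[0,0,0],0.25]

```text
t: 24.25
tool_pos: [461.6, -182.2, 72.7]
orientation: [2.221, 2.222, 0.0]
wrist_force: [-0.1, -0.2, 1.1]
grip_width: 0.381
```

Call:
send_rows:
  targets:
    - [[0,0,5],[0,0,0],0.1]
    - [[0,0,10],[0,0,0],0.1]
    - [[0,0,20],[0,0,0],0.1]
    - [[0,0,30],[0,0,0],0.1]
    - [[0,0,30],[0,0,0],0.1]
    - [[0,0,25],[0,0,0],0.1]
    - [[4,4,12],[0,0,0],0.1]
    - [[10,11,8],[0,0,0],0.1]
    - [[16,18,0],[0,0,0],0.1]
    - [[20,22,0],[0,0,0],0.1]
    - [[22,24,0],[0,0,0],0.1]
    - [[22,24,0],[0,0,0],0.1]
    - [[22,24,0],[0,0,0],0.1]
    - [[20,23,0],[0,0,0],0.1]
    - [[18,20,0],[0,0,0],0.1]
    - [[13,14,0],[0,0,0],0.1]
    - [[8,9,0],[0,0,0],0.1]
    - [[4.5,5,0],[0,0,0],0.1]
    - [[0,0,0],[0,0,0],0.1]
    - [[0,0,0],[0,0,0],0.1]

```text
t: 26.25
tool_pos: [640.6, 14.9, 212.3]
orientation: [-2.222, -2.221, 0.002]
wrist_force: [0.8, 0.1, -1.3]
grip_width: 0.381
```

Call:
send_rows:
  targets:
    - [[0,0,0],[0,0,0],0.1]
    - [[0,0,0],[0,0,0],0.1]
    - [[0,0,0],[0,0,0],0.1]

```text
t: 26.55
tool_pos: [640.8, 15.2, 212.9]
orientation: [2.222, 2.221, 0.001]
wrist_force: [1.0, 0.5, -0.7]
grip_width: 0.379
```

Call:
send_rows:
  targets:
    - [[0,0.5,-8],[0,0,0],0.1]
    - [[0,0,-20],[0,0,0],0.1]
    - [[0,0,-26],[0,0,0],0.1]
    - [[0,0,-26],[0,0,0],0.1]
    - [[0,0,-20],[0,0,0],0.1]
    - [[0,0,-11],[0,0,0],0.1]
    - [[0,0,-7],[0,0,0],0.1]
    - [[0,0,-4],[0,0,0],0.1]
    - [[0,0,-1],[0,0,0],0.1]
    - [[0,0,0],[0,0,0],0.1]
    - [[0,0,0],[0,0,0],0.1]
    - [[0,0,0],[0,0,0],0.1]

```text
t: 27.75
tool_pos: [641.5, 16.3, 90.3]
orientation: [2.22, 2.221, 0.001]
wrist_force: [0.4, 0.4, -1.1]
grip_width: 0.381
```

```bash
python3 -c "
from h import *
im=manip.grab_frame('scene')[:,:,::-1];cv2.imwrite('pics/s9.png',cv2.resize(im[90:260,180:400],None,fx=3.5,fy=3.5))
o=manip.get_obs();print(o['tool_pos'],o['wrist_force'])"
```

```text
[641.40650422  16.35742797  90.15257913] [-0.15150272  0.97699965 -2.18466808]
```

View pics/s9.png

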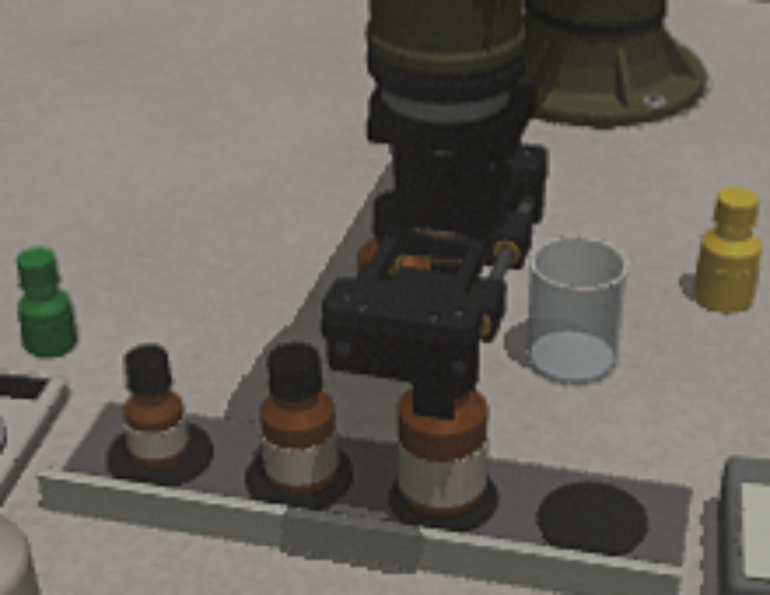

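Bottle_3 is upright about 4 mm above pad_b at crop (442,470), and the others stand untouched. I set it down.

Call:
send_rows:
  targets:
    - [[0,0,-2],[0,0,0],0.1]
    - [[0,0,-1],[0,0,0],0.1]
    - [[0,0,-0.7],[0,0,0],0.1]
    - [[0,0,-0.5],[0,0,0],0.1]
    - [[0,0,-0.3],[0,0,0],0.1]
    - [[0,0,0],[0,0,0],0.1]
    - [[0,0,0],[0,0,0],0.1]

```text
t: 28.5
tool_pos: [641.1, 16.3, 85.8]
orientation: [-2.221, -2.222, -0.001]
wrist_force: [-3.2, 0.2, 5.7]
grip_width: 0.379
```

Call:
send_rows:
  targets:
    - [[0,0,0],[0,0,0],0.42]
    - [[0,0,0],[0,0,0],0.5]
    - [[0,0,0],[0,0,0],0.65]
    - [[0,0,0],[0,0,0],0.75]
    - [[0,0,0],[0,0,0],0.75]
    - [[0,0,10],[0,0,0],0.75]
    - [[0,0,20],[0,0,0],0.75]
    - [[0,0,30],[0,0,0],0.75]
    - [[0,0,30],[0,0,0],0.75]
    - [[0,0,30],[0,0,0],0.75]
    - [[0,0,20],[0,0,0],0.75]
    - [[0,0,10],[0,0,0],0.75]
    - [[0,0,0],[0,0,0],0.75]
    - [[0,0,0],[0,0,0],0.75]

```text
t: 29.9
tool_pos: [640.6, 16.3, 234.2]
orientation: [-2.22, -2.222, 0.001]
wrist_force: [-0.5, 0.2, 0.0]
grip_width: 0.749
```

Call:
send_rows:
  targets:
    - [[-9,-4,0],[0,0,0],0.8]
    - [[-20,-9,0],[0,0,0],0.8]
    - [[-25,-11,0],[0,0,0],0.8]
    - [[-25,-11,0],[0,0,0],0.8]
    - [[-25,-11,0],[0,0,0],0.8]
    - [[-25,-11,0],[0,0,0],0.8]
    - [[-20,-8,0],[0,0,0],0.8]
    - [[-11.5,-4.5,0],[0,0,0],0.8]
    - [[0,0,-15],[0,0,0],0.8]
    - [[0,0,-30],[0,0,0],0.8]
    - [[0,0,-25],[0,0,0],0.8]
    - [[0,0,-15],[0,0,0],0.8]
    - [[0,0,0],[0,0,0],0.8]
    - [[0,0,0],[0,0,0],0.8]
    - [[0,0,0],[0,0,0],0.8]
    - [[0,0,0],[0,0,0],0.8]

```text
t: 31.5
tool_pos: [481.3, -53.2, 151.1]
orientation: [2.22, 2.221, 0.002]
wrist_force: [-0.4, -0.2, 0.1]
grip_width: 0.8
```

```bash
python3 -c "
from h import *
locate(3,641,16,13,'p4',('scene',))
o=manip.get_obs();print(o['tool_pos'],o['wrist_force'],o['grip_width'])
im=cv2.imread('pics/p4_scene.png');cv2.imwrite('pics/s10.png',cv2.resize(im[60:260,140:400],None,fx=3,fy=3))
"
```

```text
3 scene [304.7 196.5] [306.5 196.6] area 317 exp 282 [641.6  12.4]
[481.17699302 -53.15873933 150.9667257 ] [-0.75706656 -0.00144419 -1.09346829] 0.800999535012822
```

View pics/s10.png

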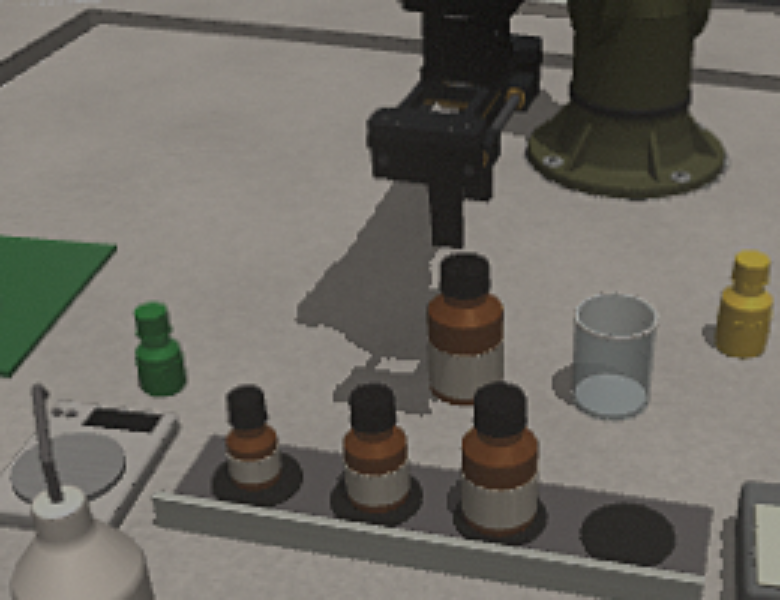

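Bottle_3 is centred on pad_b: bottle base and pad are both at crop x≈500. The cap fit read 4 mm off, with the blob area inflated by a dark background. The gripper is over bottle_4 at (465,275). I descend.

Call:
send_rows:
  targets:
    - [[-0.5,0,-10],[0,0,0],0.8]
    - [[0,0,-17],[0,0,0],0.8]
    - [[0,0,-16],[0,0,0],0.8]
    - [[0,0,-13],[0,0,0],0.8]
    - [[0,0,-7.5],[0,0,0],0.8]
    - [[0,0,0],[0,0,0],0.8]
    - [[0,0,0],[0,0,0],0.8]
    - [[0,0,0],[0,0,0],0.55]
    - [[0,0,0],[0,0,0],0.45]
    - [[0,0,0],[0,0,0],0.3]
    - [[0,0,0],[0,0,0],0.3]
    - [[0,0,0],[0,0,0],0.3]
    - [[0,0,0],[0,0,0],0.3]
    - [[0,0,0],[0,0,0],0.3]

```text
t: 32.95
tool_pos: [480.3, -53.1, 86.7]
orientation: [2.221, 2.222, 0.001]
wrist_force: [0.9, 0.3, 0.5]
grip_width: 0.43
```

Call:
send_rows:
  targets:
    - [[0,0,5],[0,0,0],0.15]
    - [[0,0,10],[0,0,0],0.15]
    - [[0,0,20],[0,0,0],0.15]
    - [[0,0,30],[0,0,0],0.15]
    - [[0,0,30],[0,0,0],0.15]
    - [[0,0,25],[0,0,0],0.15]
    - [[4,4,18],[0,0,0],0.15]
    - [[8,8,12],[0,0,0],0.15]
    - [[14,14,0],[0,0,0],0.15]
    - [[18,18,0],[0,0,0],0.15]
    - [[20,20,0],[0,0,0],0.15]
    - [[20,20,0],[0,0,0],0.15]
    - [[20,20,0],[0,0,0],0.15]
    - [[18,18,0],[0,0,0],0.15]
    - [[15,15,0],[0,0,0],0.15]
    - [[11,11,0],[0,0,0],0.15]
    - [[7,7,0],[0,0,0],0.15]
    - [[3.5,4,0],[0,0,0],0.15]
    - [[0,0,0],[0,0,0],0.15]
    - [[0,0,0],[0,0,0],0.15]

```text
t: 34.95
tool_pos: [638.1, 104.9, 236.7]
orientation: [2.222, 2.221, -0.001]
wrist_force: [0.3, -0.4, -3.5]
grip_width: 0.427
```

Call:
send_rows:
  targets:
    - [[0,0,0],[0,0,0],0.15]
    - [[0,0,0],[0,0,0],0.15]
    - [[0,0,0],[0,0,0],0.15]

```text
t: 35.25
tool_pos: [638.4, 105.4, 236.8]
orientation: [2.221, 2.221, 0.0]
wrist_force: [-0.6, -0.3, -3.6]
grip_width: 0.426
```

Call:
send_rows:
  targets:
    - [[0,0.5,-8],[0,0,0],0.15]
    - [[0,0,-20],[0,0,0],0.15]
    - [[0,0,-28],[0,0,0],0.15]
    - [[0,0,-28],[0,0,0],0.15]
    - [[0,0,-22],[0,0,0],0.15]
    - [[0,0,-13],[0,0,0],0.15]
    - [[0,0,-8],[0,0,0],0.15]
    - [[0,0,-4],[0,0,0],0.15]
    - [[0,0,-1],[0,0,0],0.15]
    - [[0,0,0],[0,0,0],0.15]
    - [[0,0,0],[0,0,0],0.15]
    - [[0,0,0],[0,0,0],0.15]

```text
t: 36.45
tool_pos: [639.0, 106.4, 105.4]
orientation: [2.22, 2.222, 0.002]
wrist_force: [0.2, 0.0, -2.7]
grip_width: 0.427
```

```bash
python3 -c "
from h import *
im=manip.grab_frame('scene')[:,:,::-1];cv2.imwrite('pics/s11.png',cv2.resize(im[90:260,180:400],None,fx=3.5,fy=3.5))
o=manip.get_obs();print(o['tool_pos'],o['wrist_force'])"
```

```text
[638.89675502 106.41334847 105.24397833] [ 0.79381598  0.10814475 -2.70137602]
```

View pics/s11.png

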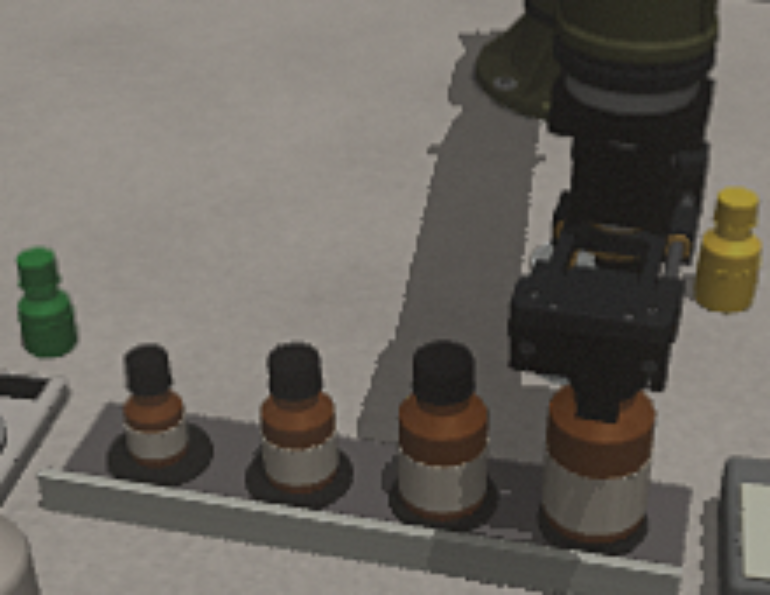

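Bottle_4 is upright over the centre of pad_a at crop (597,475), about 5 mm up. I set it down.

Call:
send_rows:
  targets:
    - [[0,0,-2],[0,0,0],0.15]
    - [[0,0,-1],[0,0,0],0.15]
    - [[0,0,-1],[0,0,0],0.15]
    - [[0,0,-0.7],[0,0,0],0.15]
    - [[0,0,-0.4],[0,0,0],0.15]
    - [[0,0,0],[0,0,0],0.15]
    - [[0,0,0],[0,0,0],0.15]

```text
t: 37.2
tool_pos: [638.6, 106.3, 99.8]
orientation: [2.221, 2.222, 0.0]
wrist_force: [-0.7, -0.1, 0.3]
grip_width: 0.425
```

Call:
send_rows:
  targets:
    - [[0,0,-0.4],[0,0,0],0.15]
    - [[0,0,0],[0,0,0],0.15]
    - [[0,0,0],[0,0,0],0.46]
    - [[0,0,0],[0,0,0],0.55]
    - [[0,0,0],[0,0,0],0.7]
    - [[0,0,0],[0,0,0],0.8]
    - [[0,0,0],[0,0,0],0.8]
    - [[0,0,10],[0,0,0],0.8]
    - [[0,0,20],[0,0,0],0.8]
    - [[0,0,30],[0,0,0],0.8]
    - [[0,0,30],[0,0,0],0.8]
    - [[0,0,30],[0,0,0],0.8]
    - [[0,0,15],[0,0,0],0.8]
    - [[0,0,0],[0,0,0],0.8]

```text
t: 38.6
tool_pos: [640.0, 106.3, 237.1]
orientation: [2.219, 2.22, 0.007]
wrist_force: [0.0, 0.4, 0.3]
grip_width: 0.799
```

Call:
send_rows:
  targets:
    - [[-10,10,0],[0,0,0],0.8]
    - [[-20,20,0],[0,0,0],0.8]
    - [[-20,25,0],[0,0,0],0.8]
    - [[-20,30,0],[0,0,0],0.8]
    - [[-20,30,0],[0,0,0],0.8]
    - [[-15,30,0],[0,0,0],0.8]
    - [[-10,30,0],[0,0,0],0.8]
    - [[0,30,0],[0,0,0],0.8]
    - [[0,30,0],[0,0,0],0.8]
    - [[0,20,0],[0,0,0],0.8]
    - [[0,10,0],[0,0,0],0.8]
    - [[0,0,0],[0,0,0],0.8]
    - [[0,0,0],[0,0,0],0.8]

```text
t: 39.9
tool_pos: [523.9, 369.6, 233.6]
orientation: [2.222, 2.219, -0.002]
wrist_force: [0.8, -0.1, 0.4]
grip_width: 0.8
```

```bash
python3 -c "
from h import *
P={1:(646,-163.3),2:(643.8,-73.6),3:(641.3,16),4:(638.9,106)}
for b in P: locate(b,*P[b],13,'f%d'%b)
o=manip.get_obs();print(o['tool_pos'],o['wrist_force'],o['t'])
im=cv2.imread('pics/f4_scene.png');cv2.imwrite('pics/s12.png',cv2.resize(im[120:270,150:410],None,fx=3,fy=3))
im=cv2.imread('pics/f4_top.png');cv2.imwrite('pics/t12.png',cv2.resize(im[100:290,190:460],None,fx=2.9,fy=2.9))
"
```

```text
1 scene [221.9 196.1] [222.2 195.8] area 167 exp 173 [ 647.1 -163.5]
1 top [381.8 158.2] [384.8 152.5] area 337 exp 102 [ 631.2 -155.3]
2 scene [263.8 196.4] [263.1 196.3] area 225 exp 223 [643.9 -72.1]
2 top [349.2 153.4] [349.8 152.3] area 129 exp 133 [641.  -71.9]
3 scene [306.  196.9] [306.5 196.7] area 288 exp 282 [642.4  15.1]
3 top [314.2 153.2] [314.1 152.2] area 162 exp 170 [638.6  15.8]
4 scene [352.2 197.5] [352.6 197.1] area 365 exp 353 [640.3 105.4]
4 top [277.5 152.9] [277.3 152.1] area 206 exp 216 [636.9 105.6]
[523.72000776 370.8986121  234.30011496] [ 1.33791231 -0.04902843 -0.26023834] 40.3
```

View pics/s12.png

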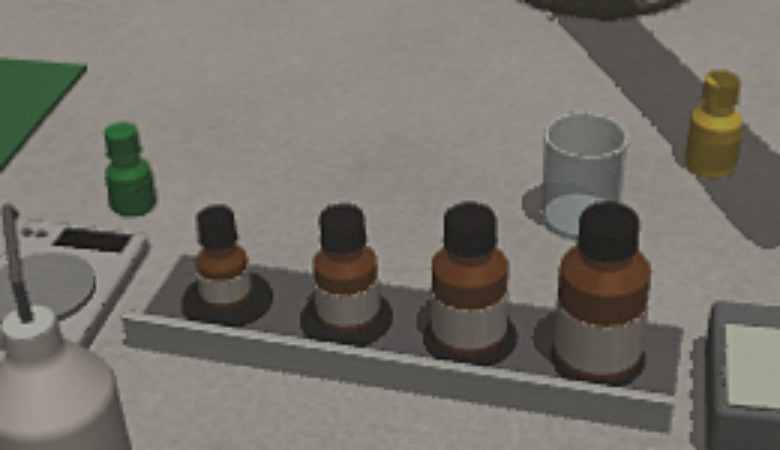

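View pics/t12.png

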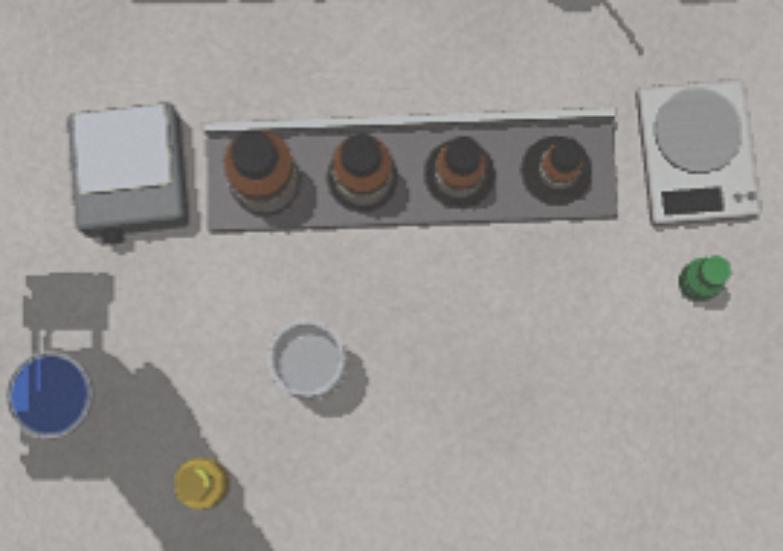

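All four stand upright and centred on their pads, within 2–3 mm. The beaker is at top (296,224), unchanged, and green and yellow have not moved. I hand the job in.

```bash
python3 -c "
from station import manip
print(manip.sign_off())"
```

```text
the job is handed in; nothing more can be done
None
```

The four amber bottles are lined up on the tray by size: bottle_1 on pad_d next to the balance, then bottle_2 on pad_c, bottle_3 on pad_b and bottle_4 on pad_a. I handed the job in at about 40 s. I took each bottle by the cap and lowered the last few mm in small steps. The wrist force stayed under 6 N in every reading I took, including at each set-down.

**Last checks:** both pictures show all four upright. The cap fits put each within about 3 mm of its pad centre. The beaker, the green and yellow look-alikes and the balance are where they were, and the gripper is well clear.

**Disagreements:**
- **bottle_1:** the last fit from the top camera was unusable because the cap merged with the dark pad. Its position rests on the scene camera (about 1 mm off centre) and the pictures.
- **bottle_3:** an earlier scene fit read 4 mm off because dark background inflated it. The final one read within about 1.5 mm.

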